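Swing a flat driver blade-down and lock an enclosure lid

TASK

Pick the wide flat-bladed driver off its rest by the handle and slacken the grip so that it swings down to hang blade-down, then grip it firmly again. With its blade fully down in the slot, turn the big lock on the enclosure lid clockwise (seen from above) to its stop, keeping the fingers off the enclosure; then lower the driver blade-down into the square tool caddy, let go, and leave the other things on the bench alone.

Things in the scene. Friction and masses are not known exactly. Their poses are not given: they have to be found in the camera images.
- driver_grip (a point): Pinch point of the wide flat driver (195 mm long, about 0.2 kg): mid-way between two round dark studs (10 mm dia, 2 mm proud) on the handle's flat sides, 20 mm from the butt end; 28 mm over the studs. x along the driver to the blade, y across the studs (pinch this way), z up while it lies level. Handle black, rectangular, 75 mm long, 24 mm thick (y), 30 mm high (z); then a steel shank and blade.
- driver: The same driver; origin and axes as driver_grip. Balances about 75 mm ahead of that point. Pinched on the studs at 50 N it stays about level; eased in small steps from 20 N to about 3 N over 2 s or so, it turns on the studs and hangs, stopping up to 6 degrees short of or past plumb. Opened more, or all at once, it drops out.
- driver_tip (a point): Middle of the blade's end edge, 170 mm from driver_grip; x points out of the blade. Blade 22 mm wide (z), 3.5 mm thick (y), 18 mm long, 16 x 6 mm behind that; shank 13 mm dia. So when it hangs, the blade's width lies in the plane of its swing, square to the line on which the fingers close, and being a little off plumb only shifts it along the slot.
- rest: Bare aluminium tool rest, fixed: base plate 130 x 60 x 6 mm and two notched uprights, up to 49 mm high, 50 mm ahead of and 20 mm behind its origin (centre of its underside). x runs along the lying driver towards the blade; driver_grip starts 65 mm behind the origin and 47 mm above the bench, and nothing is under or beside the handle there.
- lock_slot (a point): Centre of the top of the slotted lock head, about 82 mm above the bench, in the middle of the enclosure's lid. The head is a round steel disc, 56 mm dia; its straight slot runs right across it along this point's x, 6 mm wide and 10 mm deep, the lips flared to 12 mm at the top over 4 mm. z is up. It turns with the head about z.
- lock (a joint): Turn of the lock head, rad: grows clockwise seen from above, 0 to 1.571, stop at 1.571 = locked, when the slot lies along the enclosure's x; starts between 0.3 and 0.6. Stays where it is left; friction about 0.12 N m.
- enclosure: Grey steel control box lying on its back, fixed: 156 x 156 mm, lid top at 65 mm, a 70 mm dia bezel 3 mm high round the lock. Origin at the centre of its underside; three cable glands stick out 22 mm on its +x side.
- caddy_in (a point): Centre of the inner floor of the square tool caddy (5 mm above the bench), fixed. Bare aluminium, open top, 84 x 84 mm outside, 74 x 74 mm inside, rim 100 mm above the bench, empty. Axes along its sides.
- thin_driver: Ordinary thin round-shank screwdriver lying on the bench, 160 mm long: not the one to use, leave alone.
- wrench: Steel wrench lying on the bench, 150 mm: leave alone.
- terminal_strip: Grey strip with seven white terminals, 120 x 35 x 42 mm: leave alone.
- carton: Cardboard carton 100 x 140 x 50 mm: leave alone.
- mounting_rail: Steel mounting rail, 160 x 35 x 9 mm: leave alone.
- tape_roll: Black roll, 84 mm dia, 25 mm high: leave alone.
Not all that is in view belongs to the job. Leave any blue or purple look-alike of the driver alone.

How it is judged:
On the way, in this order (a step that is already met when the one before it is completed fails the run):
1. the driver hangs blade-down in the fingers, clear of the rest and the lock (its length within 14 degrees of plumb) (angle between driver_tip's own x axis and vertical above 2.9 rad and height (world z) of driver_tip above 0.06 m and contact force between the fingers and driver above 0.5 N and contact force between driver and enclosure below 0.1 N and contact force between driver and rest below 0.1 N), for 0.2 s.
2. the held driver's blade is seated in the slot of the lock, at least 5 mm deep (z of driver_tip in the frame of lock_slot below -0.005 m and x of driver_tip in the frame of lock_slot between -0.025 and 0.025 m and y of driver_tip in the frame of lock_slot between -0.005 and 0.005 m and angle between driver_tip's own x axis and vertical above 2.9 rad and contact force between the fingers and driver above 0.5 N), for 0.1 s.
3. the lock is turned to within 0.17 rad of its stop with the blade still in the slot (z of driver_tip in the frame of lock_slot below -0.005 m and x of driver_tip in the frame of lock_slot between -0.025 and 0.025 m and y of driver_tip in the frame of lock_slot between -0.005 and 0.005 m and value of joint lock above 1.4 rad), for 0.1 s.
At the end, for the whole second after the job is handed in: The lock is within 0.17 rad of its clockwise stop; the driver stands released and at rest in the caddy, blade down on the caddy's floor (tip within 55 mm of the caddy's centre and under 30 mm above the bench, leaning at most 54 degrees) (value of joint lock above 1.4 rad and horizontal distance between driver_tip and caddy_in below 0.055 m and height (world z) of driver_tip below 0.03 m and angle between driver_tip's own x axis and vertical above 2.2 rad and contact force between the fingers and driver below 0.1 N and linear speed of driver below 0.03 m/s); the robot touches nothing.
It fails at once if a bystander is moved more than 30 mm (distance of any of thin_driver, wrench, terminal_strip, carton, mounting_rail, tape_roll from where it was at the start of the episode above 0.03 m).
It fails at once if the fingers press on the lock or the enclosure (more than 2 N) (contact force between the fingers and enclosure above 2 N).
It fails at once if the driver is dropped into the caddy (horizontal distance between driver_tip and caddy_in below 0.05 m and height (world z) of driver_tip below 0.1 m and linear speed of driver above 0.8 m/s).
It also fails if it takes over 59 s, if anything falls off the work surface, if the arm or the gripper's body presses on something with over 40 N, if the wrist force passes 120 N, or if a joint passes its speed limit or range.

ROBOT

A 6-joint arm with a two-finger parallel gripper is mounted at the origin on the work surface. World frame = base frame: x ahead of the robot, y to its left, z up, the work surface at z = 0. Lengths are in m, angles in rad, forces in N, time in s.
With the tool pointing down it reaches from about 0.4 to 0.825 m from the base axis. Payload 7 kg.
Tool frame: the origin (TCP) lies at the very end of the fingers, on their centre line; the grasp point (between the pads) lies 19 mm behind it; z points along the fingers, y is the direction in which the jaws open and shut (so a half turn about z gives the same grasp; the last joint's range is limited). The gripper opens to 88 mm and grips with 3 to 60 N. Pads are 19 mm wide; open, the fingers measure 130 mm over their backs; the gripper's body (78 mm by 193 mm) begins 47 mm behind the grasp point.
Start: joints at [0.288, 0.359, 0.012, 0, -1.224, -0.288], TCP at [0.675, -0, 0.227] pointing down, gripper open.
Joint ranges: [-3.07, 3.07], [-1.43, 2.12], [-1.02, 1.25], [-3.03, 1.67], [-3.05, -0], [-3.03, 3.03]. Speed limits (rad/s): [2.39, 2.39, 3.01, 3.14, 3.14, 3.14].

INTERFACE

Orientations are given as [roll, pitch, yaw] about the fixed x, y, z axes, in that order (R = Rz(yaw) Ry(pitch) Rx(roll)).
In Python, from station import arm, eyes, job, outline_of gives the robot as it stands.
- The arm moves only by the tool apply_moves, never from a script. Its argument "moves" is a list of rows, each a list of 5 numbers: the opening, from -1 (shut) to 1 (fully open), then the shift along the tool's x, y, z in m, then the turn about the tool's z in rad. A call has 1 to 12 rows; each row shifts and turns the commanded pose from where the row before left it, along the tool's axes as they then stand; what a row does not reach is not made up. A row lasts 1/12 s, in which the tool goes at most 41.7 mm and 7.16 degrees, less where a joint would pass 70% of its speed; a pose out of reach is approached as far as the arm can. A call with a gripper value outside its range is refused whole. The fingers move at their own pace and stop on an object; "newtons" is the grip in N (left out, the last holds). Time passes only in rows, so rows that do not move let the fingers close. It gives the time, the measured TCP pose, the force and the opening at its end, in the units of the state.
- arm.get_state(): the state, without advancing time (a new reading comes with each control period).
- eyes.grab_frame(name): name is "scene" or "side" or "wrist"; returns a dict with "color" (400x640x3 uint8, red, green, blue), "z_map" (400x640 float32, m along the optical axis (not along the pixel's ray), 0 where there is no reading), "camera_matrix" (3x3 intrinsics, pixels), "extrinsics" (4x4, takes a point from camera to world coordinates). Camera axes: x right, y up, looking along -z (the intrinsics and any distortion apply to the point x, -y, -z); pixel columns grow to the right and rows downward; lengths in m; the calibration is good to about 2 mm. A picture is of the moment at which its call begins.
- job.job_done(): hands the job in, once; it reports no verdict.
Trained networks look in a picture, given as the dict that the camera call returned (one of the last four; its "shot" number tells which), for a name from the list of things; names that differ only in an ending like _2 or _b are one class to them, and where a whole thing is asked for, a point or a joint stands for the part that bears it (a point fixed in the world has none). Each returns a list of dicts, best first, with "score" (0 to 1); they miss things now and then, are a little off and sometimes report something else, mostly with a low value. They report only what shows in the picture. A call takes as long as a camera call. They do not tell look-alikes from the thing itself.
- outline_of(label, picture): "region" (400x640 bool, what is visible of it) and "extent" ([left, top, right, bottom] in pixels, round what is visible of it).
The state is a dict: "t": time; "q": joint angles; "qd": joint speeds; "joint_efforts": joint torques, N m; "eef_pos": TCP position; "ee_rot": TCP orientation; "force": force on the tool from outside, world axes, zero at the start; "moment": the same for the moment, N m; "width": finger opening in m.
Only numpy, scipy, OpenCV 4.12 (cv2) and the standard library are available. Lean on these libraries where they do the work, as an engineer would, in place of code of your own. Each camera call takes 0.05 s, during which the arm holds its last target.

## Working session

There is one attempt and no reset: what is moved stays moved. The work goes in short steps, Python scripts to look and compute and a tool call to move; the robot and the scene stay as the last step left them, time stands still between calls to the robot, and variables do not carry over. Pictures are saved under pics/ and viewed, and the job is handed in when it is done.

Besides the shell and the picture viewer there is one more tool, called after "Request:" as name([rows], argument=value, ...), one row to a line, values as JSON. apply_moves: Moves the arm, as the interface text tells. Its arguments: {"type":"object","properties":{"moves":{"type":"array","items":{"type":"array","items":{"type":"number"}}},"newtons":{"type":"number"}},"required":["moves"]}

```bash
mkdir -p pics; ls
cat > h.py <<'E'
import numpy as np, cv2
from station import arm, eyes, job, outline_of
def save(f,name,crop=None,scale=1):
    im=f["color"][:,:,::-1].copy()
    if crop: l,t,r,b=crop; im=im[t:b,l:r]
    if scale!=1: im=cv2.resize(im,None,fx=scale,fy=scale,interpolation=cv2.INTER_CUBIC)
    cv2.imwrite("pics/"+name,im)
def pts(f):
    K=np.array(f["camera_matrix"]);E=np.array(f["extrinsics"]);z=f["z_map"]
    v,u=np.mgrid[0:z.shape[0],0:z.shape[1]]
    X=(u-K[0,2])/K[0,0]*z; Y=-(v-K[1,2])/K[1,1]*z
    P=np.stack([X,Y,-z,np.ones_like(z)],-1)@E.T
    P=P[...,:3]; P[z<=0]=np.nan
    return P
def save_all(f,n): np.savez("f_%s.npz"%n,**{k:f[k] for k in("color","z_map","camera_matrix","extrinsics")})
E
python3 - <<'E'
from h import *
s=arm.get_state(); print(s)
for n in("scene","side","wrist"):
    f=eyes.grab_frame(n); print(n,f.keys(),f["camera_matrix"],np.round(f["extrinsics"],3))
    save(f,n+"0.png"); save_all(f,n)
    for l in("driver","rest","lock_slot","enclosure","caddy_in","thin_driver"):
        try:
            for o in outline_of(l,f)[:3]:
                P=pts(f)[o["region"]]; print(l,round(o["score"],2),o["extent"],np.round(np.nanmedian(P,0),3))
        except Exception as e: print(l,e)
E
```

```text
pics
{'t': 0.0, 'q': array([ 2.88103817e-01,  3.59371358e-01,  1.10716005e-02, -3.63066706e-04,
       -1.22408857e+00, -2.88115471e-01]), 'qd': array([-0.00255891,  0.00047397,  0.00142658, -0.00028258, -0.0009696 ,
       -0.00049726]), 'joint_efforts': array([-8.00930356e-04, -5.82726967e+01,  2.93058443e+01,  6.99745238e+00,
        6.93249181e-03, -2.06530804e-04]), 'eef_pos': array([ 6.74517167e-01, -1.79014069e-05,  2.25635941e-01]), 'ee_rot': array([ 3.13996928e+00, -1.25167899e-04, -1.57093152e+00]), 'force': array([ 0.64043972,  0.83935664, -0.35756249]), 'moment': array([-0.01480868,  0.01525839, -0.00173055]), 'width': 0.08740695359185106}
scene dict_keys(['color', 'z_map', 'camera_matrix', 'extrinsics', 'shot']) [[456.60898581   0.         312.3981142 ]
 [  0.         456.60898581 199.64859383]
 [  0.           0.           1.        ]] [[ 0.898 -0.308  0.313  0.985]
 [ 0.439  0.609 -0.66  -0.935]
 [ 0.013  0.731  0.683  1.081]
 [ 0.     0.     0.     1.   ]]
driver 0.93 [244.3, 262.3, 301.6, 295.3] [ 0.526 -0.286  0.055]
driver 0.74 [265.8, 153.7, 308.0, 178.2] [0.3   0
[... 1309 characters left out ...]
311.0, 220.0, 335.9, 233.2] [ 0.44  -0.     0.024]
wrist dict_keys(['color', 'z_map', 'camera_matrix', 'extrinsics', 'shot']) [[290.24811031   0.         319.02910188]
 [  0.         290.24811031 201.97070677]
 [  0.           0.           1.        ]] [[-1.     0.     0.     0.675]
 [-0.    -0.964 -0.265 -0.073]
 [ 0.    -0.265  0.964  0.384]
 [ 0.     0.     0.     1.   ]]
rest 0.52 [300.0, 105.1, 471.6, 257.5] [ 0.599 -0.007  0.065]
lock_slot 0.88 [368.5, 170.2, 423.3, 219.0] [0.593 0.003 0.081]
lock_slot 0.48 [428.8, 378.9, 448.5, 399.0] [0.519 0.253 0.086]
enclosure 0.87 [299.4, 105.5, 467.6, 259.0] [ 0.599 -0.007  0.065]
thin_driver 0.67 [464.2, 170.0, 583.2, 195.2] [0.439 0.004 0.022]
```

View pics/scene0.png

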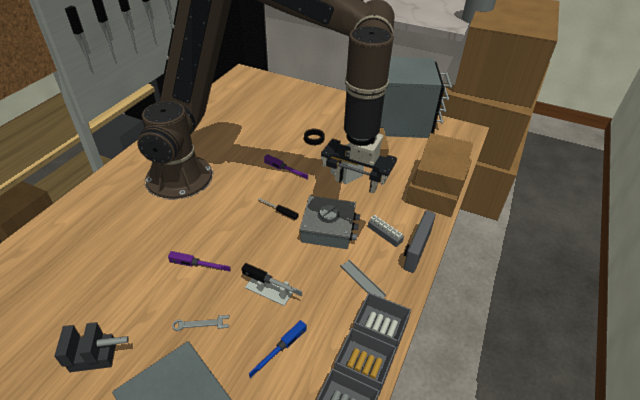

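View pics/side0.png

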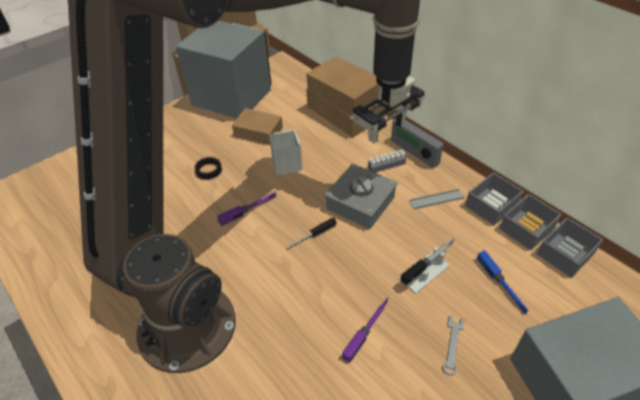

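View pics/wrist0.png

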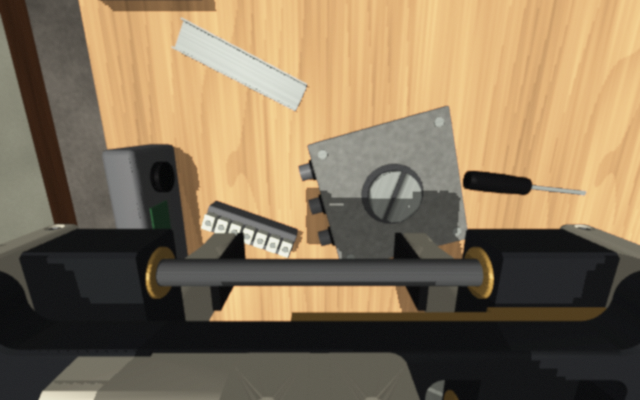

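Run:
```python
import numpy as np,cv2
a=np.load("f_side.npz")["color"][:,:,::-1][225:300,390:460]
b=np.load("f_scene.npz")["color"][:,:,::-1][250:315,235:310]
a=cv2.resize(a,(400,400*75//70),interpolation=3);b=cv2.resize(b,(400,400*75//70),interpolation=3)
cv2.imwrite("pics/crop1.png",np.hstack([a,b]))
```

```text
(no output)
```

View pics/crop1.png

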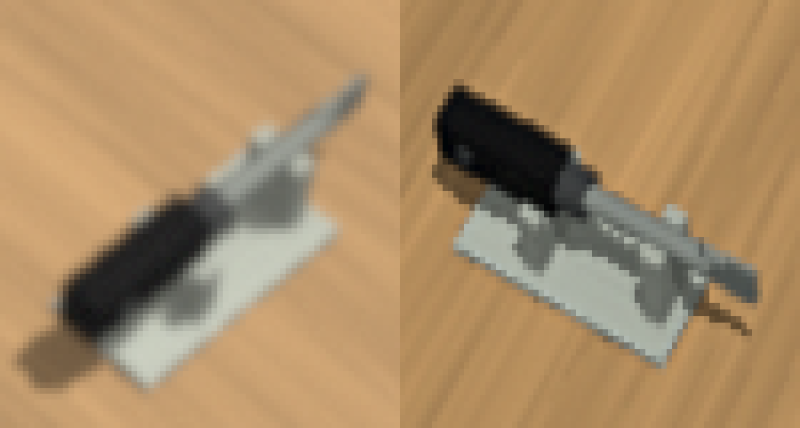

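The candidates are the black driver on the aluminium rest (scene 272,280), purple ones at (285,166) and (200,262), and a blue one at (278,350). Only the black one is on the rest, with a rectangular handle and a stud visible in the enlarged crop, so that is the one. Lock slot is at wrist (396,195); the enclosure's glands face world +x. Next I'll measure.

```bash
cat > m.py <<'E'
from h import *
def drv(f,tag):
    P=pts(f)
    d=P[...,:2]-np.array([0.53,-0.285]); z=P[...,2]
    m=(np.hypot(d[...,0],d[...,1])<0.16)&(z>0.03)&(z<0.08)
    c=f["color"].astype(int); dark=m&(c.max(-1)<75)
    H=P[dark]; A=P[m&(z>0.035)]
    mu=np.median(A[:,:2],0); ax=cv2.fitLine(A[:,:2].astype(np.float32),cv2.DIST_HUBER,0,.01,.01).ravel()
    ax_,p0=ax[:2],ax[2:]
    if ax_[0]<0: ax_=-ax_
    s=(H[:,:2]-p0)@ax_; sA=(A[:,:2]-p0)@ax_
    print(tag,"yaw",np.degrees(np.arctan2(ax_[1],ax_[0])),"handle ends",p0+ax_*np.percentile(s,1),p0+ax_*np.percentile(s,99),"tip",p0+ax_*np.percentile(sA,99.5),"zmax",np.percentile(H[:,2],95),len(H),len(A))
E
python3 - <<'E'
from m import *
for n in("scene","side"):
    f=dict(np.load("f_%s.npz"%n)); drv(f,n)
f=dict(np.load("f_wrist.npz")); P=pts(f); z=P[...,2]
# lock head
m=(z>0.077)&(z<0.088)&(np.hypot(P[...,0]-.593,P[...,1]-.003)<.045)
print("head",np.sum(m),np.nanmean(P[m],0),np.nanmin(P[m],0),np.nanmax(P[m],0))
b=np.float32(P[m][:,:2]*1000); print("circ",cv2.minEnclosingCircle(b))
# lid rect
m=(z>0.058)&(z<0.090)&(np.hypot(P[...,0]-.593,P[...,1]-.003)<.13)
print(cv2.minAreaRect(np.float32(P[m][:,:2]*1000)))
save(f,"wc.png",(290,95,480,270),4)
for n in("scene","side"):
    f=dict(np.load("f_%s.npz"%n)); P=pts(f); z=P[...,2]
    m=(z>0.058)&(z<0.090)&(np.hypot(P[...,0]-.593,P[...,1]-.003)<.13)
    print(n,"lid",cv2.minAreaRect(np.float32(P[m][:,:2]*1000)))
    m=(z>0.075)&(z<0.115)&(np.hypot(P[...,0]-.55,P[...,1]-.275)<.08)
    print("caddy",cv2.minAreaRect(np.float32(P[m][:,:2]*1000)), np.nanpercentile(z[m],98))
E
```

```text
scene yaw 1.5612268 handle ends [ 0.46183861 -0.28977263] [ 0.54745741 -0.28743907] tip [ 0.64679743 -0.28473153] zmax 0.06384326014139352 311 561
side yaw -0.5839527 handle ends [ 0.45684463 -0.28458776] [ 0.53693163 -0.28540402] tip [ 0.64579917 -0.28651363] zmax 0.06529133580582065 307 625
head 1808 [0.59299908 0.0039265  0.08121636] [ 0.5653094  -0.02301795  0.07702571] [0.62105912 0.03236107 0.08373281]
circ ((592.9769287109375, 4.855654239654541), 28.089540481567383)
((592.954345703125, 4.608192443847656), (155.81602478027344, 155.73361206054688), 15.41528606414795)
scene lid ((593.8905639648438, 6.552650451660156), (156.3212432861328, 165.94137573242188), 15.021201133728027)
caddy ((535.23876953125, 287.8844299316406), (35.97481155395508, 112.96479034423828), 31.868637084960938) 0.10281180637591855
side lid ((592.3180541992188, 8.233978271484375), (162.5732421875, 159.10838317871094), 15.249565124511719)
caddy ((537.6102905273438, 291.0453796386719), (92.06700134277344, 83.7027587890625), 63.06316375732422) 0.10453719459985636
```

View pics/wc.png

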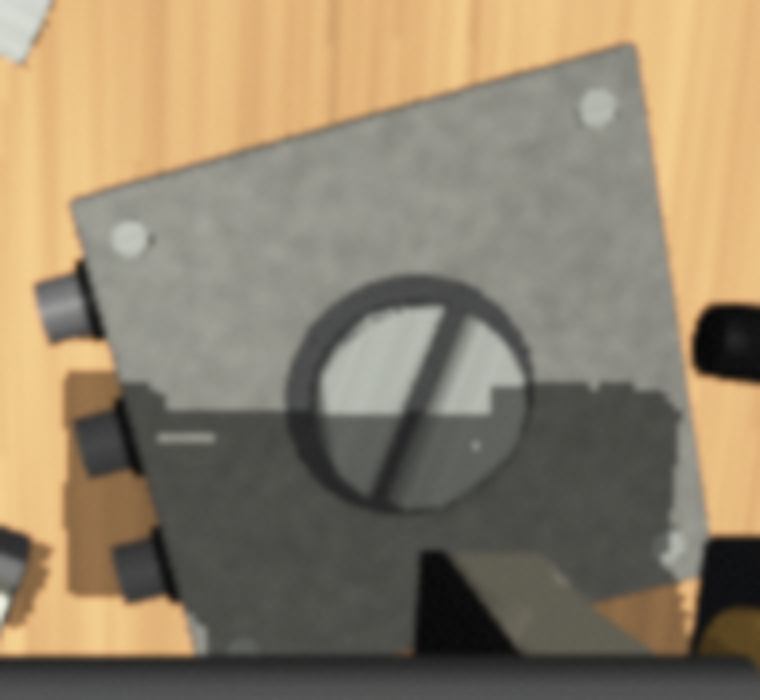

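Request:
apply_moves([
  [1,0.029,0.0195,0,0],
  [1,0.029,0.0195,0,0],
  [1,0.029,0.0195,0,0],
  [1,0.029,0.0195,0,0],
  [1,0.029,0.0195,0,0],
  [1,0.029,0.0195,0,0],
  [1,0.029,0.0195,0,0],
  [1,0.029,0.0195,0,0],
  [1,0.029,0.0195,0,0],
  [1,0.026,0.0195,0,0],
  [1,0,0,0,-0.12],
  [1,0,0,0,-0.12],
])

```text
t: 2.05
eef_pos: [0.4787, -0.2886, 0.2269]
ee_rot: [-3.141, -0.0, -1.329]
force: [-0.7, 0.4, 0.3]
width: 0.0879
```

```bash
python3 -c "
from h import *
s=arm.get_state();print(s['t'],s['q'],s['eef_pos'],s['ee_rot'])"
```

```text
2.05 [-1.92215069e-01  1.68051228e-01 -2.47185615e-01  1.11817567e-04
 -1.15513747e+00  4.34391286e-01] [ 0.47868003 -0.28859762  0.22688435] [-3.14125289e+00 -2.70421491e-04 -1.32857503e+00]
```

Request:
apply_moves([
  [1,0,0,0,-0.121],
  [1,0,0,0,-0.121],
  [1,0,0,0,-0.121],
  [1,0,0,0,-0.121],
  [1,0,0,0,-0.121],
  [1,0,0,0,-0.121],
  [1,0,0,0,-0.121],
  [1,0,0,0,-0.121],
  [1,0,0,0,-0.121],
  [1,0,0,0,-0.121],
  [1,0,0,0,-0.119],
])

```text
t: 2.97
eef_pos: [0.48, -0.287, 0.2267]
ee_rot: [3.142, -0.0, 0.004]
force: [0.4, -0.3, 0.4]
width: 0.0877
```

Run:
```python
from m import *
f=eyes.grab_frame("wrist"); save(f,"w1.png"); save_all(f,"w1"); drv(f,"w")
s=arm.get_state();print(s['t'],s['q'],s['eef_pos'],s['ee_rot']); print(np.round(f["extrinsics"],3))
for o in outline_of("driver",f): print(o["score"],o["extent"])
```

```text
w yaw -1.4427195 handle ends [ 0.46120296 -0.28298712] [ 0.54648072 -0.28513489] tip [ 0.64515983 -0.28762017] zmax 0.062489333146857534 1526 3047
3.0167 [-1.88843044e-01  1.68807040e-01 -2.46642148e-01 -7.98782442e-06
 -1.15513518e+00  1.77254442e+00] [ 0.47997241 -0.28700121  0.226697  ] [ 3.14155734e+00 -2.09123250e-04  1.29018317e-02]
[[ 0.005  0.964  0.265  0.552]
 [-1.     0.004  0.002 -0.288]
 [ 0.001 -0.265  0.964  0.385]
 [ 0.     0.     0.     1.   ]]
0.76 [311.8, 228.1, 344.0, 313.1]
0.74 [374.8, 0.4, 538.0, 57.0]
0.63 [300.6, 21.0, 327.9, 204.1]
```

View pics/w1.png

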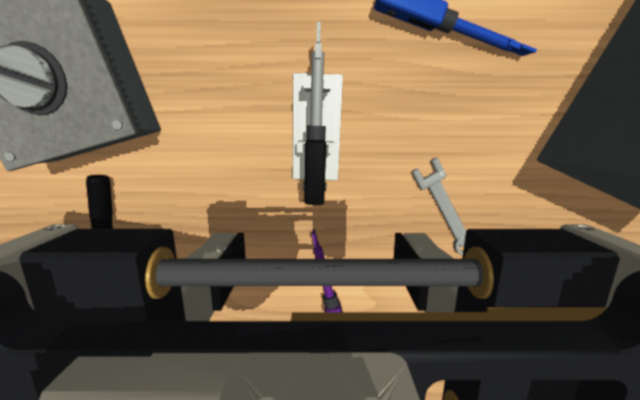

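Run:
```python
from m import *
f=dict(np.load("f_w1.npz")); P=pts(f); z=P[...,2]
m=(z>.045)&(abs(P[...,0]-.55)<.12)&(abs(P[...,1]+.285)<.03)
for lo in np.arange(.455,.66,.01):
    k=m&(P[...,0]>=lo)&(P[...,0]<lo+.01)
    if k.sum()>3: print(round(lo,3),k.sum(),np.round([P[k][:,1].min(),P[k][:,1].max(),np.median(P[k][:,1]),np.median(z[k])],4))
# rest base
m=(z>.002)&(z<.012)&(abs(P[...,0]-.55)<.1)&(abs(P[...,1]+.285)<.05)&(f["color"].min(-1)>150)
print(cv2.minAreaRect(np.float32(P[m][:,:2]*1000)))
save(f,"w1c.png",(270,10,370,215),3)
```

```text
0.455 76 [-0.2945 -0.2724 -0.284   0.0604]
0.465 173 [-0.2945 -0.2725 -0.2829  0.0611]
0.475 197 [-0.2969 -0.2696 -0.2829  0.0609]
0.485 218 [-0.3118 -0.2726 -0.2863  0.0614]
0.495 5195 [-0.315  -0.255  -0.2706  0.3353]
0.505 23699 [-0.315  -0.255  -0.2854  0.3324]
0.515 198 [-0.2962 -0.2728 -0.2845  0.0614]
0.525 209 [-0.2961 -0.2728 -0.285   0.0608]
0.535 171 [-0.2951 -0.2748 -0.285   0.0561]
0.545 138 [-0.2962 -0.2749 -0.2855  0.0537]
0.555 119 [-0.2916 -0.2793 -0.285   0.0523]
0.565 117 [-0.2915 -0.2793 -0.286   0.0523]
0.575 110 [-0.2925 -0.2805 -0.286   0.0526]
0.585 228 [-0.3011 -0.2718 -0.287   0.0499]
0.595 202 [-0.301  -0.2719 -0.2859  0.0511]
0.605 124 [-0.2933 -0.2805 -0.2869  0.0526]
0.615 131 [-0.2933 -0.2805 -0.2869  0.053 ]
0.625 62 [-0.29   -0.2848 -0.2874  0.0559]
0.635 44 [-0.2889 -0.2858 -0.2873  0.0584]
0.645 17 [-0.2888 -0.2858 -0.2878  0.0584]
((543.9454956054688, -285.1092834472656), (59.924842834472656, 129.60855102539062), 88.51625061035156)
```

View pics/w1c.png

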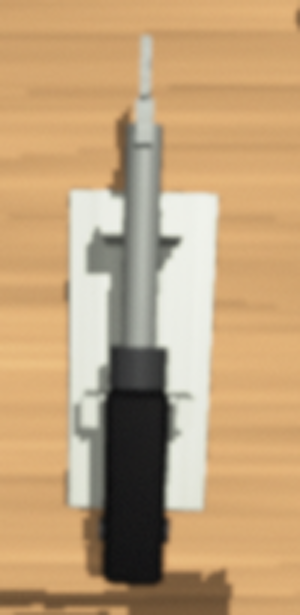

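Request:
apply_moves([
  [1,-0.001,-0.0035,0.03,0.035],
  [1,0,0,0.034,0],
  [1,0,0,0.034,0],
  [1,0,0,0.034,0],
  [1,0,0,0.034,0],
  [1,0,0,0.02,0],
  [1,0,0,0.0125,0],
  [1,0,0,0,0],
  [1,0,0,0,0],
], newtons=50)

```text
t: 3.82
eef_pos: [0.4788, -0.2836, 0.0278]
ee_rot: [-3.142, 0.001, -0.039]
force: [0.3, 0.3, 0.7]
width: 0.0879
```

Run:
```python
from m import *
s=arm.get_state();print(s['t'],s['q'],s['eef_pos'],s['ee_rot'],s['force'])
f=eyes.grab_frame("scene");g=eyes.grab_frame("side"); 
a=f["color"][:,:,::-1][215:315,215:345];b=g["color"][:,:,::-1][200:300,360:490]
cv2.imwrite("pics/g1.png",np.vstack([cv2.resize(x,(390,300),interpolation=3) for x in(a,b)]))
```

```text
3.8167 [-1.82661550e-01  3.77168331e-01 -4.86210682e-01  2.81961280e-04
 -7.08858754e-01  1.71379260e+00] [ 0.47879777 -0.28355916  0.02775297] [-3.14156860e+00  1.45286053e-03 -3.94510908e-02] [0.2748027  0.27384865 0.71558271]
```

View pics/g1.png

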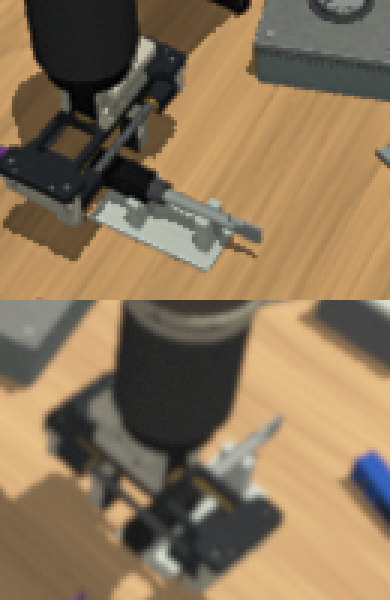

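The open fingers straddle the handle (scene crop), clear of the uprights. Closing at 50 N.

Request:
apply_moves([
  [-1,0,0,0,0],
  [-1,0,0,0,0],
  [-1,0,0,0,0],
  [-1,0,0,0,0],
  [-1,0,0,0,0],
  [-1,0,0,0,0],
  [-1,0,0,0,0],
  [-1,0,0,0,0],
  [-1,0,0,0,0],
  [-1,0,0,0,0],
], newtons=50)

```text
t: 4.75
eef_pos: [0.4788, -0.2835, 0.028]
ee_rot: [-3.141, 0.0, -0.037]
force: [1.0, -0.4, -0.3]
width: 0.027
```

Request:
apply_moves([
  [-1,0,0,-0.01,0],
  [-1,0,0,-0.02,0],
  [-1,0,0,-0.03,0],
  [-1,0,0,-0.03,0],
  [-1,0,0,-0.03,0],
  [-1,0,0,-0.03,0],
  [-1,0,0,-0.03,0],
  [-1,0,0,-0.03,0],
  [-1,0,0,-0.03,0],
  [-1,0,0,-0.02,0],
  [-1,0,0,0,0],
  [-1,0,0,0,0],
])

```text
t: 5.75
eef_pos: [0.4789, -0.2834, 0.2895]
ee_rot: [-3.142, -0.002, -0.037]
force: [-0.7, 0.6, -3.2]
width: 0.0269
```

Run:
```python
from m import *
s=arm.get_state();print(s['t'],s['q'],s['eef_pos'],s['ee_rot'],s['force'],s['width'])
f=eyes.grab_frame("scene");save(f,"g2.png",(180,130,420,330),3)
```

```text
5.75 [-1.82658495e-01  1.26752891e-01 -1.52968272e-01 -3.60930627e-04
 -1.28889772e+00  1.71666262e+00] [ 0.47892888 -0.28337791  0.28947287] [-3.14156592e+00 -2.20472623e-03 -3.68922552e-02] [-0.71710664  0.62923724 -3.16600024] 0.026893450907985058
```

View pics/g2.png

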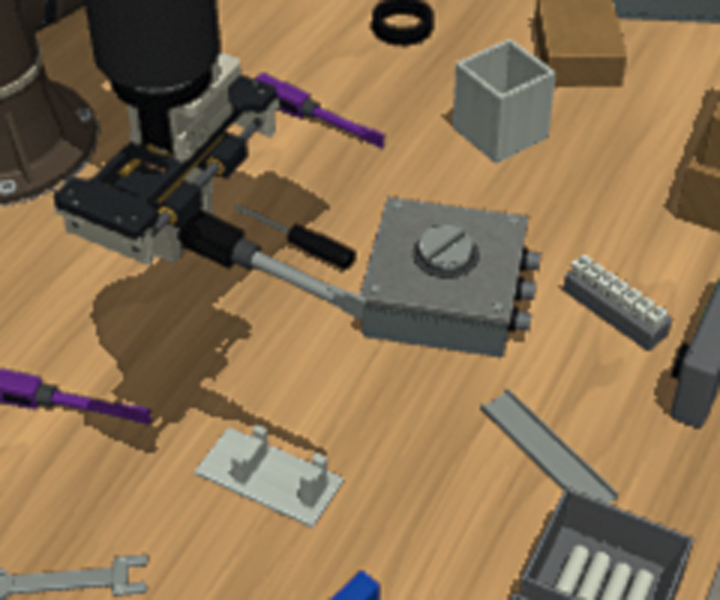

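The driver is held level and lifted clear, as seen in the scene crop. Easing the grip in steps.

Request:
apply_moves([
  [-1,0,0,0,0],
  [-1,0,0,0,0],
  [-1,0,0,0,0],
], newtons=20)

```text
t: 6.05
eef_pos: [0.4786, -0.2833, 0.287]
ee_rot: [-3.141, 0.002, -0.037]
force: [0.3, -0.2, -3.1]
width: 0.0275
```

Request:
apply_moves([
  [-1,0,0,0,0],
  [-1,0,0,0,0],
  [-1,0,0,0,0],
], newtons=16)

```text
t: 6.3
eef_pos: [0.4789, -0.2835, 0.2877]
ee_rot: [-3.142, 0.001, -0.037]
force: [1.1, 0.1, -1.7]
width: 0.0273
```

Request:
apply_moves([
  [-1,0,0,0,0],
  [-1,0,0,0,0],
  [-1,0,0,0,0],
], newtons=13)

```text
t: 6.55
eef_pos: [0.4791, -0.2835, 0.2881]
ee_rot: [3.142, -0.0, -0.037]
force: [0.1, 0.6, -1.5]
width: 0.0278
```

Request:
apply_moves([
  [-1,0,0,0,0],
  [-1,0,0,0,0],
  [-1,0,0,0,0],
], newtons=10)

```text
t: 6.8
eef_pos: [0.479, -0.2835, 0.2881]
ee_rot: [3.142, -0.0, -0.037]
force: [0.8, 0.3, -2.5]
width: 0.0276
```

Request:
apply_moves([
  [-1,0,0,0,0],
  [-1,0,0,0,0],
  [-1,0,0,0,0],
], newtons=8)

```text
t: 7.05
eef_pos: [0.479, -0.2835, 0.2881]
ee_rot: [3.142, -0.0, -0.037]
force: [0.9, 0.5, -2.4]
width: 0.0277
```

Request:
apply_moves([
  [-1,0,0,0,0],
  [-1,0,0,0,0],
  [-1,0,0,0,0],
], newtons=6.5)

```text
t: 7.3
eef_pos: [0.479, -0.2835, 0.288]
ee_rot: [-3.142, 0.0, -0.037]
force: [-0.5, 0.4, -2.5]
width: 0.0276
```

Request:
apply_moves([
  [-1,0,0,0,0],
  [-1,0,0,0,0],
  [-1,0,0,0,0],
], newtons=5)

```text
t: 7.55
eef_pos: [0.479, -0.2835, 0.2881]
ee_rot: [-3.142, -0.0, -0.037]
force: [-0.7, 0.0, -2.4]
width: 0.0279
```

Run:
```python
from m import *
s=arm.get_state();print(s['t'],s['eef_pos'],s['ee_rot'],s['force'],s['width'])
f=eyes.grab_frame("scene");save(f,"g3.png",(180,130,420,330),3)
```

```text
7.55 [ 0.47898265 -0.28351739  0.28805881] [-3.14158005e+00 -1.67597131e-05 -3.68343478e-02] [-0.72435738  0.0367526  -2.35515561] 0.02793938396564459
```

View pics/g3.png

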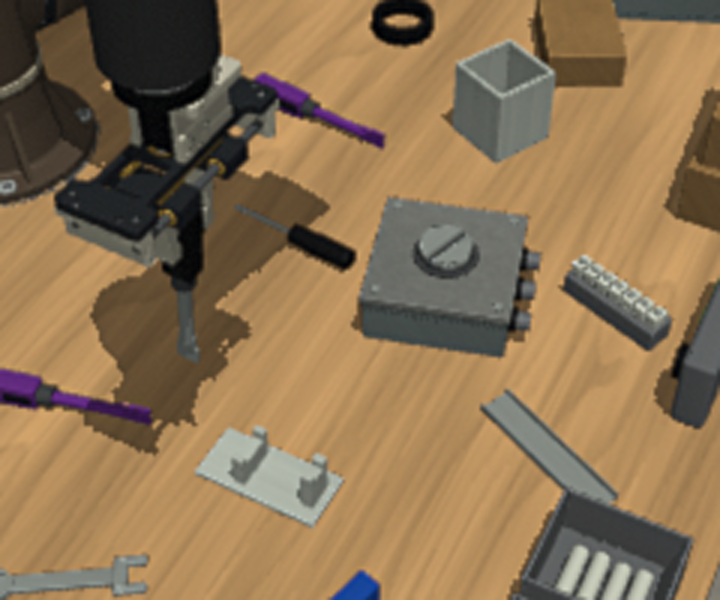

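It hangs now. Measuring the tilt.

```bash
cat >> m.py <<'E'
def hang(fs,tcp):
    for n,f in fs:
        P=pts(f); z=P[...,2]
        m=(np.hypot(P[...,0]-tcp[0],P[...,1]-tcp[1])<.06)&(z<tcp[2]-.005)&(z>tcp[2]-.157)
        for lo in np.arange(-.16,0,.02):
            k=m&(z>tcp[2]+lo)&(z<=tcp[2]+lo+.02)
            if k.sum()>2: print(n,round(lo,2),k.sum(),"rel",np.round((np.median(P[k],0)-tcp)*1000,1),"x rng",np.round((np.percentile(P[k][:,0],[3,97])-tcp[0])*1000,1),"zmin",round((P[k][:,2].min()-tcp[2])*1000,1))
E
python3 - <<'E'
from m import *
fs=[(n,eyes.grab_frame(n)) for n in("scene","side")]
for n,f in fs: save_all(f,"h"+n)
hang(fs,arm.get_state()["eef_pos"])
save(fs[1][1],"h_side.png",(340,140,500,290),4)
E
```

```text
scene -0.16 18 rel [ -10.8    0.3 -146.6] x rng [-20.   -1.5] zmin -153.5
scene -0.14 29 rel [  -6.2   -1.4 -131.1] x rng [-18.9  -0.5] zmin -139.6
scene -0.12 24 rel [  -6.8   -3.1 -110.8] x rng [-13.5  -1.9] zmin -119.7
scene -0.1 25 rel [ -4.6  -2.8 -92.9] x rng [-13.2  -1.3] zmin -100.0
scene -0.08 29 rel [ -4.1  -2.8 -70.4] x rng [-10.6   0.1] zmin -79.7
scene -0.06 30 rel [  0.3  -5.8 -46.7] x rng [-10.9   6.2] zmin -59.8
scene -0.04 55 rel [  2.5  -9.2 -27.9] x rng [-14.7  12.2] zmin -37.6
scene -0.02 41 rel [ 11.   -7.6 -13.9] x rng [-2.  13.4] zmin -19.9
side -0.16 18 rel [ -14.9   -0.3 -146.2] x rng [-24.7  -1.2] zmin -152.8
side -0.14 32 rel [ -16.7   -0.7 -129.8] x rng [-22.7  -2.5] zmin -139.7
side -0.12 36 rel [ -14.5   -2.1 -111.8] x rng [-17.8  -7.1] zmin -119.7
side -0.1 33 rel [-13.3  -2.9 -90. ] x rng [-15.8  -5.2] zmin -99.8
side -0.08 35 rel [-12.5  -1.5 -70. ] x rng [-14.7  -8.1] zmin -79.8
side -0.06 41 rel [-12.3  -3.7 -46.3] x rng [-16.7  -5.9] zmin -59.7
side -0.04 73 rel [-16.6  -8.4 -25.6] x rng [-20.4   4.8] zmin -39.6
side -0.02 59 rel [-16.8  -6.7 -11.7] x rng [-19.8  -0.7] zmin -19.0
```

View pics/h_side.png

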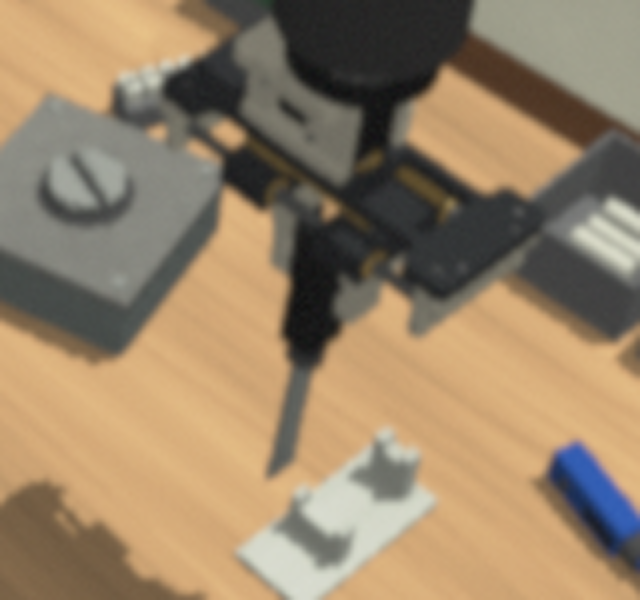

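```bash
cat > slot.py <<'E'
from m import *
def ray(f,u,v,zp):
    K=np.array(f["camera_matrix"]);E=np.array(f["extrinsics"])
    d=E[:3,:3]@np.array([(u-K[0,2])/K[0,0],-(v-K[1,2])/K[1,1],-1]); o=E[:3,3]
    return o+d*(zp-o[2])/d[2]
def slot(f,n,c=(.593,.0045),zt=.082):
    P=pts(f); z=P[...,2]
    r=np.hypot(P[...,0]-c[0],P[...,1]-c[1])
    top=(r<.0265)&(abs(z-zt)<.006)
    if top.sum()>50:print(n,"top z",np.median(z[(r<.025)&(z>.079)]), top.sum())
    m=(r<.0255)&(z<zt-.0055)&(z>.066)
    S=P[m]
    if len(S)>8:
        l=cv2.fitLine(np.float32(S[:,:2]),cv2.DIST_HUBER,0,.001,.001).ravel()
        print(n,len(S),"yaw",np.degrees(np.arctan2(l[1],l[0])),"perp off mm",1000*((c[0]-l[2])*-l[1]+(c[1]-l[3])*l[0]),"floor z",np.percentile(S[:,2],[10,50]))
E
python3 - <<'E'
from slot import *
for n in("wrist","w1","scene","side","hscene","hside"):
    f=dict(np.load("f_%s.npz"%n)); slot(f,n)
f=dict(np.load("f_wrist.npz"))
for zz in(.082,.078):
    a=ray(f,404.25,171.25,zz);b=ray(f,385,221.25,zz); print(a,b,np.degrees(np.arctan2(*(b-a)[1::-1])),(a+b)/2)
E
```

```text
wrist top z 0.31564922684730295 1601
wrist 227 yaw 71.406746 perp off mm -2.0454764 floor z [0.070848   0.07199379]
w1 top z 0.08142709440940027 1934
w1 327 yaw 71.89408 perp off mm -0.36284056 floor z [0.07057026 0.071646  ]
scene top z 0.32628318818264523 147
scene 41 yaw 83.37595 perp off mm -0.17943768 floor z [0.06741129 0.07246149]
side top z 0.30465537335971626 175
side 45 yaw 71.77174 perp off mm 1.4319181 floor z [0.06850395 0.07271266]
hscene top z 0.08227279937080545 144
hscene 45 yaw 86.060165 perp off mm -1.6603085 floor z [0.06732495 0.07232087]
hside top z 0.0828436699095576 184
hside 40 yaw 67.57488 perp off mm 0.086257465 floor z [0.06752819 0.07208727]
[ 0.58584732 -0.0231939   0.082     ] [0.60270094 0.03228086 0.082     ] 73.10084934813769 [0.59427413 0.00454348 0.082     ]
[ 0.58466349 -0.02253878  0.078     ] [0.60173997 0.03366953 0.078     ] 73.10084934813773 [0.59320173 0.00556537 0.078     ]
```

Request:
apply_moves([
  [-1,0,0,0,0],
  [-1,0,0,0,0],
  [-1,0,0,0,0],
  [-1,0,0,0,0],
  [-1,0,0,0,0],
  [-1,0,0,0,0],
], newtons=60)

```text
t: 8.2
eef_pos: [0.479, -0.2835, 0.2881]
ee_rot: [3.142, 0.0, -0.037]
force: [0.4, -0.4, -1.9]
width: 0.0264
```

Request:
apply_moves([
  [-1,0.0043,-0.0121,0,0],
  [-1,0.0085,-0.0242,0,0],
  [-1,0.0106,-0.0303,0,0],
  [-1,0.0106,-0.0303,0,0],
  [-1,0.0106,-0.0303,0,0],
  [-1,0.0106,-0.0303,0,0],
  [-1,0.0106,-0.0303,0,0],
  [-1,0.0106,-0.0303,0,0],
  [-1,0.0106,-0.0303,0,0],
  [-1,0.0096,-0.0273,0,0],
  [-1,0.0064,-0.0182,0,0],
  [-1,0.0034,-0.0091,0,0],
])

```text
t: 9.2
eef_pos: [0.5972, 0.0184, 0.2877]
ee_rot: [-3.141, 0.0, -0.035]
force: [-0.3, -0.1, -2.0]
width: 0.0264
```

Request:
apply_moves([
  [-1,0,0,0,-0.1078],
  [-1,0,0,0,-0.1078],
  [-1,0,0,0,-0.1078],
  [-1,0,0,0,-0.1078],
  [-1,0,0,0,-0.1078],
  [-1,0,0,0,-0.1078],
  [-1,0,0,0,-0.1078],
  [-1,0,0,0,-0.1078],
  [-1,0,0,0,-0.1078],
  [-1,0,0,0,-0.1078],
  [-1,0,0,0,-0.1078],
  [-1,0,0,0,-0.1078],
])

```text
t: 10.2
eef_pos: [0.5963, 0.0154, 0.2881]
ee_rot: [-3.142, 0.0, 1.262]
force: [-0.0, -0.0, -2.5]
width: 0.0265
```

Request:
apply_moves([
  [-1,0,0,0,0],
  [-1,0,0,0,0],
])

```text
t: 10.37
eef_pos: [0.5963, 0.0154, 0.2881]
ee_rot: [-3.142, 0.0, 1.253]
force: [0.1, -0.5, -2.2]
width: 0.0264
```

Run:
```python
from slot import *
s=arm.get_state();t=s["eef_pos"];yaw=s["ee_rot"][2];print(s['t'],t,s["ee_rot"],s["q"],s["force"],s["width"])
c,sn=np.cos(yaw),np.sin(yaw); X=np.array([c,sn]);Y=np.array([sn,-c])
for n in("scene","side","wrist"):
    f=eyes.grab_frame(n); save_all(f,"L"+n); slot(f,n)
    P=pts(f); Q=P-t; z=Q[...,2]
    m=(np.hypot(Q[...,0],Q[...,1])<.06)&(z<-.02)&(z>-.157)
    for lo in np.arange(-.16,-.06,.02):
        k=m&(z>lo)&(z<=lo+.02)
        if k.sum()>2:
            x=Q[k][:,:2]@X*1000;y=Q[k][:,:2]@Y*1000
            print(n,round(lo,2),k.sum(),"tx",np.round(np.percentile(x,[3,50,97]),1),"ty",np.round(np.percentile(y,[3,50,97]),1),"zmin",round(z[k].min()*1000,1))
    cr={"scene":(270,130,400,260),"side":(300,90,430,220),"wrist":(200,0,440,240)}[n]
    im=cv2.resize(f["color"][cr[1]:cr[3],cr[0]:cr[2],::-1],(400,400),interpolation=3); cv2.imwrite("pics/L%s.png"%n,im)
a=[cv2.imread("pics/L%s.png"%n) for n in("scene","side")]; cv2.imwrite("pics/L2.png",np.hstack(a))
```

```text
10.3667 [0.59630698 0.01537908 0.2880799 ] [-3.14150665e+00  5.22883266e-06  1.25328574e+00] [ 3.53106656e-01  1.97044988e-01 -7.06540687e-02 -5.11749975e-05
 -1.30316790e+00  2.47098895e+00] [ 0.07140888 -0.50640433 -2.19203904] 0.0264479108403
scene top z 0.32575552815020203 151
scene 42 yaw 82.444145 perp off mm -0.9536422 floor z [0.06791373 0.07247155]
scene -0.16 13 tx [-21.1 -11.2   1.6] ty [-1.2  1.   4. ] zmin -154.6
scene -0.14 26 tx [-21.2 -13.2  -0.5] ty [-5.2  2.2  6. ] zmin -138.8
scene -0.12 23 tx [-17.6 -11.9  -5.2] ty [-2.7  2.6  7.8] zmin -119.6
scene -0.1 23 tx [-13.9 -10.6  -5.7] ty [-4.7  3.5  7.6] zmin -99.5
scene -0.08 26 tx [-13.5  -9.5  -2. ] ty [-3.2  4.3  7.4] zmin -79.9
side top z 0.3219512919828765 179
side 41 yaw 72.830986 perp off mm 0.32081687 floor z [0.06833027 0.07317993]
side -0.16 13 tx [-22.7 -16.   -3.6] ty [-3.6 -1.1  0.6] zmin -151.8
side -0.14 20 tx [-17.9 -14.3  -5.4] ty [-5.3 -1.7  2.4] zmin -139.9
side -0.12 22 tx [-18.9 -12.9 -10.1] ty [-6.6 -2.4  3.1] zmin -119.4
side -0.1 24 tx [-15.2 -11.7  -7.5] ty [-7.  -2.7  2.6] zmin -98.9
side -0.08 24 tx [-15.6 -10.3  -6.8] ty [-5.8 -3.2  1.8] zmin -79.6
wrist top z 0.31527772656648445 1043
wrist 128 yaw 68.98463 perp off mm -0.19982737 floor z [0.07063407 0.07169113]
wrist -0.16 5 tx [-1.5 -1.4 -1.3] ty [0.9 2.  3. ] zmin -146.6
wrist -0.14 47 tx [-7.9 -3.5 -0.9] ty [-3.1  2.   6.6] zmin -139.3
wrist -0.12 56 tx [-7.9 -4.5 -3. ] ty [-3.9  1.9  7.6] zmin -119.9
wrist -0.1 65 tx [-6.2 -3.1 -2. ] ty [-4.3  1.8  7.1] zmin -99.1
wrist -0.08 23 tx [-3.7 -2.2 -1.3] ty [-2.8  1.8  6. ] zmin -79.7
```

View pics/L2.png

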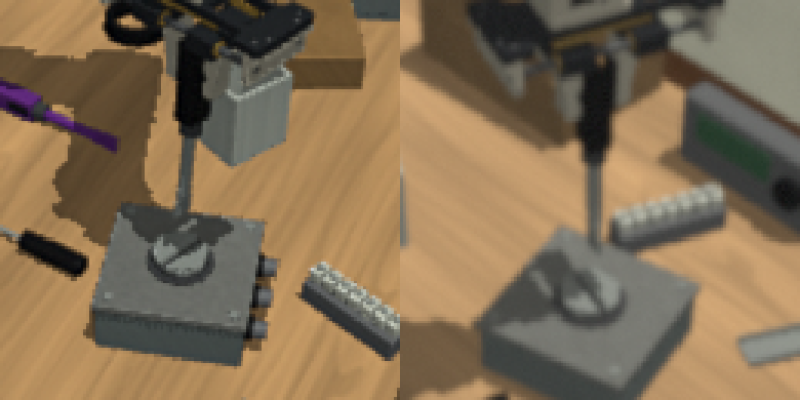

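View pics/Lwrist.png

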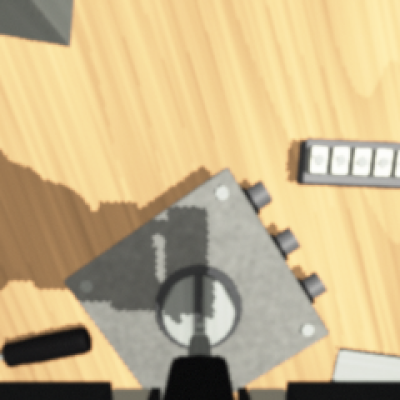

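Run:
```python
from slot import *
f=dict(np.load("f_Lwrist.npz")); im=f["color"][140:240,270:370,::-1]
cv2.imwrite("pics/Lz.png",cv2.resize(im,(800,600)[::1] and (600,600),interpolation=3))
E=f["extrinsics"]; t=np.array([.5963,.01538,.288]); yaw=1.2545; X=np.array([np.cos(yaw),np.sin(yaw)]);Y=np.array([np.sin(yaw),-np.cos(yaw)])
d=E[:2,3]-t[:2]; print("cam tx,ty",d@X,d@Y,"cam x axis . Y",E[:2,0]@Y,"view -z",-E[:3,2], -E[:2,2]@Y)
g=f["color"].mean(-1)
for r in(160,164,168,172,176,180,184,188,192,196,200,204,208,212): print(r,g[r,306:334].astype(int))
```

```text
cam tx,ty 0.07016789620305669 0.000982541486938819 cam x axis . Y 0.9999997845337789 view -z [-0.08269986 -0.25252033 -0.96405094] -5.131674919032679e-05
160 [ 90  87  81  77  75  69  64  60  56  53  53  53  52  49  50  51  51  57
  72  97 117 132 141 149 160 169 172 174]
164 [ 50  49  50  50  49  50  50  51  53  54  51  47  46  46  44  48  52  56
  71  88  98 102 105 107 107 108 107 109]
168 [ 62  76  90 100 105 106 105 106 102  90  74  56  50  47  49  66  86  99
 108 111 111 116 127 144 147 126 109 107]
172 [114 115 115 113 111 108 108 107 102  91  73  57  48  46  49  66  87  99
 108 111 113 127 172 211 225 227 221 194]
176 [116 116 115 115 111 108 108 108 104  90  72  55  49  47  48  66  87 100
 108 113 115 134 178 212 225 228 228 227]
180 [115 114 116 116 112 110 109 108 104  92  75  57  49  47  56  71  89 103
 110 113 115 130 176 213 225 228 228 228]
184 [115 115 116 115 113 110 110 108 103  92  73  56  49  48  54  72  89 100
 108 115 125 159 199 220 226 228 228 228]
188 [116 125 154 175 175 156 139 145 152 139 113  94  86  78  71  75  89 103
 111 115 122 150 191 215 224 226 227 227]
192 [118 121 146 187 211 215 214 211 200 174 137 107  90  85  85  97 131 174
 204 216 217 219 221 223 225 226 227 226]
196 [217 219 222 220 218 216 214 213 203 177 139 108  99 102 101 103 130 175
 211 222 224 221 221 221 224 226 226 226]
200 [217 218 220 220 218 215 216 213 200 168 129 109 105 101 100 105 119 155
 196 217 223 222 221 221 222 224 226 224]
204 [166 196 212 216 214 214 208 172 114  79  75  78  78  75  76  78  77  77
  88 136 189 214 216 211 199 173 141 122]
208 [161 151 139 135 132 127 114  93  77  75  75  78  78  75  76  76  78  76
  75  83 106 133 145 154 161 168 170 170]
212 [171 166 161 159 158 152 128  90  71  66  63  62  59  57  56  59  61  64
  68  78 108 141 156 154 150 156 163 166]
```

View pics/Lz.png

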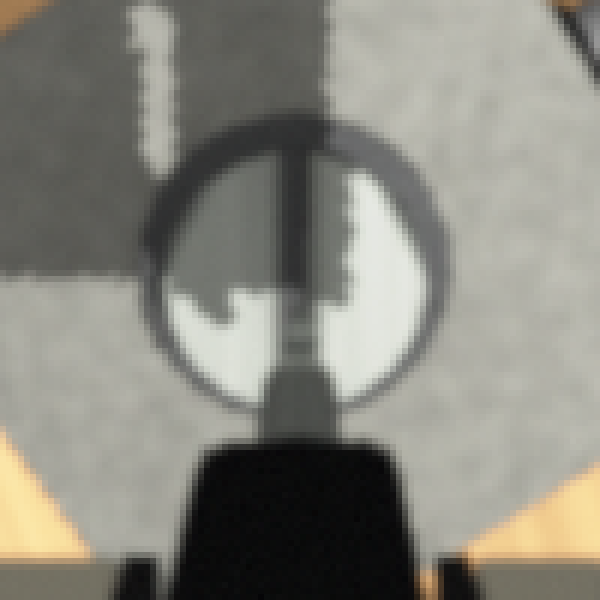

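The wrist crop shows the blade and the slot on the same column (319), parallel. The cameras agree on the tip offset: 11.5 mm behind the TCP along tool x. Lowering.

Request:
apply_moves([
  [-1,0,0,0.015,0],
  [-1,0,0,0.02,0],
  [-1,0,0,0.012,0],
  [-1,0,0,0.005,0],
  [-1,0,0,0.003,0],
  [-1,0,0,0.003,0],
  [-1,0,0,0.002,0],
  [-1,0,0,0,0],
])

```text
t: 11.18
eef_pos: [0.5966, 0.0154, 0.2283]
ee_rot: [3.141, -0.0, 1.256]
force: [-1.4, -0.5, -2.5]
width: 0.0265
```

Request:
apply_moves([
  [-1,0,0,0.002,0],
  [-1,0,0,0.001,0],
  [-1,0,0,0,0],
])

```text
t: 11.43
eef_pos: [0.5965, 0.0154, 0.2251]
ee_rot: [3.141, -0.0, 1.257]
force: [1.0, 0.5, -1.5]
width: 0.0263
```

Request:
apply_moves([
  [-1,0,0,0.001,0],
  [-1,0,0,0,0],
])

```text
t: 11.6
eef_pos: [0.5967, 0.0154, 0.2244]
ee_rot: [3.141, -0.0, 1.257]
force: [0.9, -0.1, -1.9]
width: 0.0263
```

Request:
apply_moves([
  [-1,0,0,0.001,0],
  [-1,0,0,0,0],
])

```text
t: 11.77
eef_pos: [0.5971, 0.0154, 0.2241]
ee_rot: [3.14, -0.001, 1.257]
force: [-0.0, 0.4, 3.1]
width: 0.0266
```

Run:
```python
from slot import *
s=arm.get_state();print(s['t'],s["eef_pos"],s["force"],s["moment"])
f=eyes.grab_frame("wrist"); save(f,"S1.png",(220,120,420,280),4)
g=eyes.grab_frame("side"); a=cv2.resize(g["color"][150:210,330:400,::-1],(560,480),interpolation=3); cv2.imwrite("pics/S2.png",a)
```

```text
11.7667 [0.59712528 0.01537871 0.22405848] [-0.02580825  0.38588118  3.06793765] [-0.08130406  0.26544721 -0.09025733]
```

View pics/S2.png

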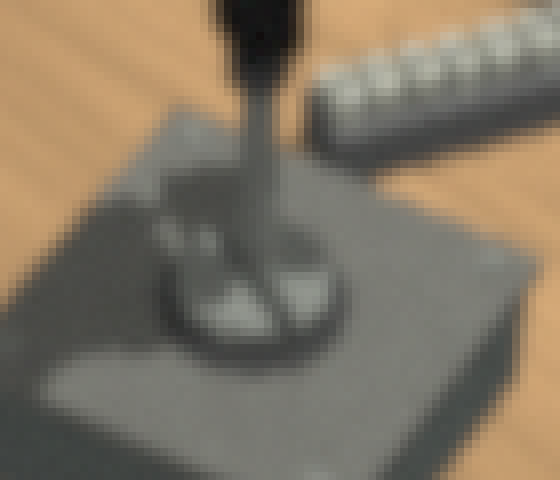

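View pics/S1.png

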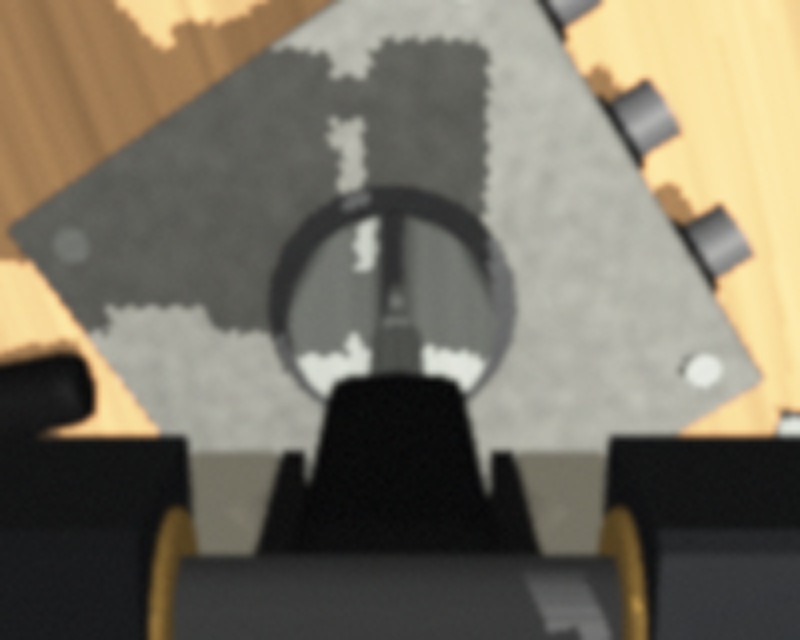

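Blade is bottomed in the slot (contact force +5 N, tip about 72 mm high). Turning clockwise about the lock's axis.

Request:
apply_moves([
  [-1,0,0.0009,0,0.08],
  [-1,0,0.0009,0,0.08],
  [-1,0,0.0009,0,0.08],
  [-1,0,0.0009,0,0.08],
  [-1,0,0.0009,0,0.08],
  [-1,0,0,0,0],
])

```text
t: 12.37
eef_pos: [0.601, 0.0134, 0.224]
ee_rot: [3.141, -0.001, 0.852]
force: [-0.5, 0.8, 7.0]
width: 0.0263
```

```bash
cat > st.py <<'E'
from slot import *
s=arm.get_state();t=s["eef_pos"];y=s["ee_rot"][2]
print(s['t'],t,s["ee_rot"],s["force"],s["moment"],"tip",t[0]-.0115*np.cos(y),t[1]-.0115*np.sin(y),t[2]-.152)
E
python3 st.py
```

```text
12.3667 [0.60098396 0.01343681 0.22397618] [ 3.14064160e+00 -1.19725451e-03  8.52104095e-01] [-0.4567346   0.84007541  7.02426379] [0.32600157 0.57260189 0.10329647] tip 0.5934123494088384 0.004781129917453216 0.07197617715831178
```

Good, the tip stays on centre. Continuing.

Request:
apply_moves([
  [-1,0,0.0009,0,0.08],
  [-1,0,0.0009,0,0.08],
  [-1,0,0.0009,0,0.08],
  [-1,0,0.0009,0,0.08],
  [-1,0,0.0009,0,0.08],
  [-1,0,0.0009,0,0.08],
  [-1,0,0.0009,0,0.08],
  [-1,0,0,0,0],
])

```text
t: 13.03
eef_pos: [0.6047, 0.0085, 0.2239]
ee_rot: [-3.142, -0.002, 0.292]
force: [0.6, 1.2, 5.3]
width: 0.0265
```

```bash
python3 st.py
```

```text
13.0333 [0.60467617 0.00847391 0.22393392] [-3.14157783e+00 -1.88595400e-03  2.92084546e-01] [0.5723431  1.18634349 5.3150277 ] [0.65455123 0.36405505 0.06355617] tip 0.5936632425790244 0.005162494593999319 0.07193391795504844
```

Request:
apply_moves([
  [-1,0,0.0005,0,0.04],
  [-1,0,0.0005,0,0.04],
  [-1,0,0,0,0],
])

```text
t: 13.28
eef_pos: [0.6049, 0.0076, 0.2239]
ee_rot: [-3.141, -0.002, 0.215]
force: [-1.0, 1.1, 5.7]
width: 0.0263
```

```bash
python3 st.py
```

```text
13.2833 [0.60493507 0.00761665 0.22391155] [-3.14134295e+00 -1.94685881e-03  2.14644346e-01] [-1.00648683  1.10849125  5.7142373 ] [0.61215499 0.29650699 0.09735069] tip 0.5936989679976284 0.005167147733740078 0.07191155393895704
```

Request:
apply_moves([
  [-1,0,0.0005,0,0.04],
  [-1,0,0.0003,0,0.03],
  [-1,0,0,0,0],
])

```text
t: 13.53
eef_pos: [0.6051, 0.0069, 0.2239]
ee_rot: [-3.141, -0.002, 0.145]
force: [-0.8, 2.2, 4.7]
width: 0.0262
```

```bash
python3 st.py
python3 - <<'E'
from slot import *
for n in("wrist","scene","side"):
    f=eyes.grab_frame(n);save_all(f,"T"+n);slot(f,n)
    if n=="wrist": save(f,"T1.png",(220,120,420,280),4)
E
```

```text
13.5333 [0.60509021 0.00685461 0.22390185] [-3.14123408e+00 -1.92268067e-03  1.45267106e-01] [-0.804697    2.22755419  4.65514033] [0.62820295 0.26690196 0.11081244] tip 0.5937113343300486 0.005189905501838569 0.07190185465247159
wrist top z 0.26026660295525267 1224
wrist 97 yaw 11.412087 perp off mm -2.3832974 floor z [0.07076151 0.07174536]
scene top z 0.3330832658857473 130
scene 36 yaw -12.822458 perp off mm 16.866013 floor z [0.06762881 0.0724112 ]
side top z 0.26095108315201365 159
side 29 yaw -34.081455 perp off mm 19.633488 floor z [0.06884041 0.07199819]
```

View pics/T1.png

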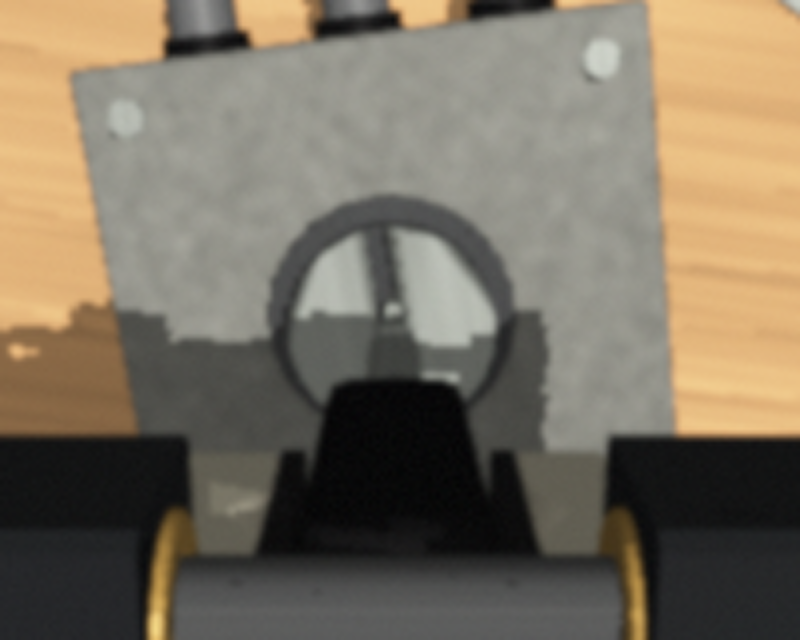

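Slot still leans ~7° relative to the enclosure and moment z is only at the friction level (0.11 N m), so I'll keep turning.

Request:
apply_moves([
  [-1,0,0.0005,0,0.04],
  [-1,0,0.0003,0,0.03],
  [-1,0,0,0,0],
])

```text
t: 13.93
eef_pos: [0.6052, 0.006, 0.2239]
ee_rot: [-3.141, -0.002, 0.076]
force: [-1.3, 1.6, 6.0]
width: 0.027
```

```bash
python3 st.py
```

```text
13.9333 [0.60519997 0.00602445 0.22389461] [-3.14117040e+00 -1.88024364e-03  7.58388786e-02] [-1.34049261  1.56477329  5.96543669] [0.68733895 0.2438027  0.16937658] tip 0.5937330215891357 0.005153139152922745 0.07189461161226715
```

Request:
apply_moves([
  [-1,0,0.0005,0,0.04],
  [-1,0,0.0003,0,0.03],
  [-1,0,0,0,0],
])

```text
t: 14.18
eef_pos: [0.6053, 0.0053, 0.2239]
ee_rot: [-3.141, -0.002, 0.007]
force: [-0.1, 1.6, 4.7]
width: 0.0262
```

```bash
python3 st.py
python3 - <<'E'
from slot import *
for n in("wrist",):
    f=eyes.grab_frame(n);save_all(f,"T"+n);slot(f,n)
    if n=="wrist": save(f,"T2.png",(220,120,420,280),4)
E
```

```text
14.1833 [0.60529138 0.00526403 0.22389578] [-3.14116139e+00 -1.88095826e-03  6.61663542e-03] [-0.08861492  1.60345655  4.69150312] [0.70663541 0.23496425 0.53482446] tip 0.5937916313403191 0.005187940676767519 0.07189577771680125
wrist top z 0.2604819122190525 1221
wrist 99 yaw 8.435903 perp off mm -2.4204414 floor z [0.07075446 0.07160519]
```

View pics/T2.png

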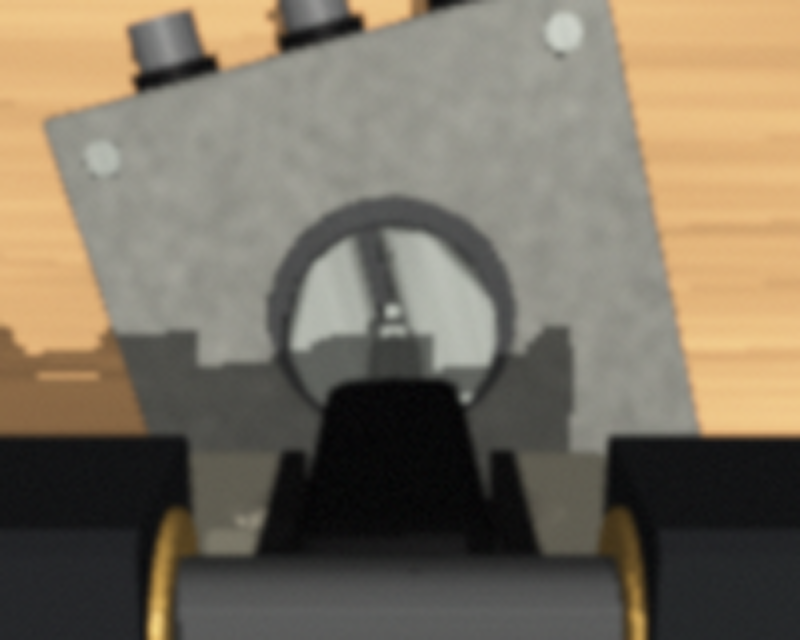

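Moment z jumped to 0.53 N m and the slot is now parallel to the enclosure sides, so it is at the stop. Unloading the twist, then lifting.

Request:
apply_moves([
  [-1,0,-0.0012,0,-0.1],
  [-1,0,-0.0012,0,-0.1],
  [-1,0,0,0,0],
  [-1,0,0,-0.004,0],
  [-1,0,0,-0.008,0],
  [-1,0,0,-0.015,0],
  [-1,0,0,-0.02,0],
  [-1,0,0,-0.02,0],
  [-1,0,0,-0.01,0],
  [-1,0,0,0,0],
])

```text
t: 15.07
eef_pos: [0.6055, 0.0073, 0.3027]
ee_rot: [3.141, -0.004, 0.207]
force: [0.6, 0.5, -2.9]
width: 0.0266
```

```bash
python3 st.py
python3 - <<'E'
from slot import *
for n in("wrist","scene","side"):
    f=eyes.grab_frame(n);save_all(f,"U"+n);slot(f,n)
    save(f,"U%s.png"%n)
    P=pts(f);z=P[...,2]
    m=(z>.09)&(z<.108)&(np.hypot(P[...,0]-.537,P[...,1]-.285)<.075)
    if m.sum()>10: print(n,"rim",m.sum(),cv2.minAreaRect(np.float32(P[m][:,:2]*1000)))
    for o in outline_of("caddy_in",f)[:1]:print(n,o["score"],o["extent"])
for n in("scene","side","w1"):
    f=dict(np.load("f_%s.npz"%n));P=pts(f);z=P[...,2]
    m=(z>.092)&(z<.106)&(np.hypot(P[...,0]-.537,P[...,1]-.285)<.075)
    if m.sum()>10: print(n,"rim",m.sum(),cv2.minAreaRect(np.float32(P[m][:,:2]*1000)))
E
```

```text
15.0667 [0.60547249 0.00730228 0.30268297] [ 3.14142716 -0.00391911  0.20663331] [ 0.64068527  0.47482923 -2.85170981] [-0.11447022 -0.10598566  0.06529469] tip 0.5942171267165471 0.0049428742839233535 0.15068296990189076
wrist top z 0.33987933263508935 960
wrist 110 yaw 13.927463 perp off mm -0.34977123 floor z [0.07053479 0.07175128]
wrist rim 1932 ((539.9203491210938, 288.8320007324219), (85.57672882080078, 86.20625305175781), 62.845420837402344)
wrist 0.76 [50.5, 135.2, 175.5, 231.8]
scene top z 0.28088677678710944 151
scene 37 yaw 18.443953 perp off mm 16.419327 floor z [0.06769176 0.07256523]
scene rim 132 ((543.7904052734375, 291.89862060546875), (92.69732666015625, 83.3357162475586), 64.5620346069336)
scene 0.65 [335.6, 141.4, 365.1, 184.6]
side top z 0.3351102512217483 171
side 46 yaw 59.17238 perp off mm -0.45884353 floor z [0.06753149 0.07263077]
side rim 281 ((538.031494140625, 291.05548095703125), (94.00288391113281, 84.05162048339844), 63.05095291137695)
side 0.62 [270.4, 129.6, 301.4, 170.9]
scene rim 17 ((535.0799560546875, 288.55157470703125), (14.305753707885742, 114.9832763671875), 20.939199447631836)
side rim 251 ((537.6170043945312, 291.00885009765625), (92.0298080444336, 83.71272277832031), 63.136962890625)
```

View pics/Uscene.png

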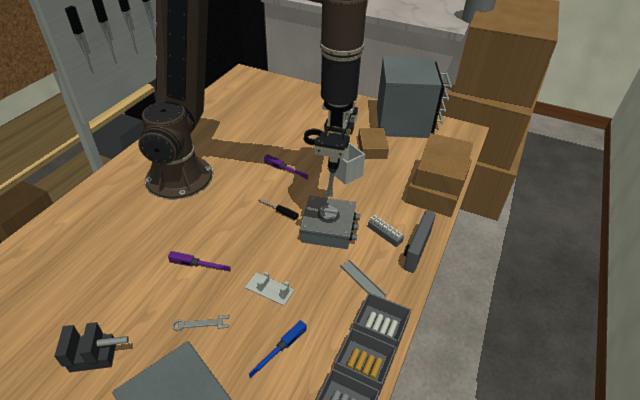

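View pics/Uwrist.png

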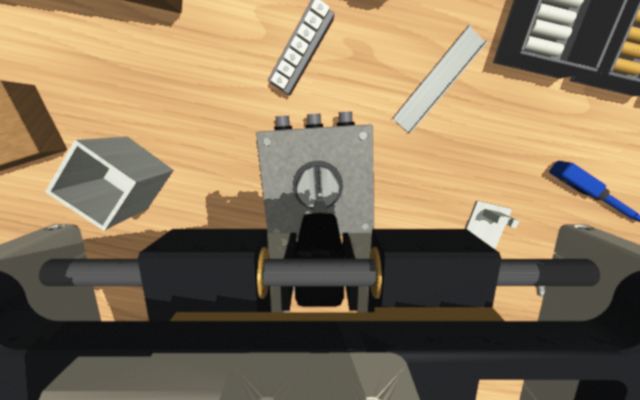

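The slot lies along the enclosure axis (wrist fit ~14°, enclosure 15.4°) and the driver is clear at wrist (320,200). The caddy measures (0.540, 0.289) with yaw 63°, which is the same as −27°. Moving over it.

Request:
apply_moves([
  [-1,-0.0003,-0.0107,0,0],
  [-1,-0.0007,-0.0214,0,0],
  [-1,-0.0009,-0.0268,0,0],
  [-1,-0.0009,-0.0268,0,0],
  [-1,-0.0009,-0.0268,0,0],
  [-1,-0.0009,-0.0268,0,0],
  [-1,-0.0009,-0.0268,0,0],
  [-1,-0.0009,-0.0268,0,0],
  [-1,-0.0009,-0.0268,0,0],
  [-1,-0.0008,-0.0241,0,0],
  [-1,-0.0005,-0.0161,0,0],
  [-1,0,-0.008,0,0],
])

```text
t: 16.37
eef_pos: [0.5402, 0.2698, 0.2994]
ee_rot: [3.141, 0.001, 0.209]
force: [0.5, 0.5, -2.4]
width: 0.0267
```

Request:
apply_moves([
  [-1,0,0,0,0.085],
  [-1,0,0,0,0.085],
  [-1,0,0,0,0.085],
  [-1,0,0,0,0.085],
  [-1,0,0,0,0.085],
  [-1,0,0,0,0.085],
  [-1,0,0,0,0.085],
  [-1,0,0,0,0.083],
  [-1,0,0,0,0],
  [-1,0,0,0,0],
])

```text
t: 17.2
eef_pos: [0.5411, 0.2673, 0.2998]
ee_rot: [3.141, 0.0, -0.469]
force: [-0.2, 0.7, -2.3]
width: 0.0266
```

```bash
python3 st.py
python3 - <<'E'
from slot import *
im=[]
for n in("wrist","scene","side"):
    f=eyes.grab_frame(n);save_all(f,"V"+n)
    P=pts(f);z=P[...,2]
    m=(z>.092)&(z<.106)&(np.hypot(P[...,0]-.537,P[...,1]-.285)<.075)
    if m.sum()>10: print(n,"rim",m.sum(),cv2.minAreaRect(np.float32(P[m][:,:2]*1000)))
    if n=="wrist": save(f,"Vwrist.png")
    else:
        l,t={"scene":(290,100),"side":(230,60)}[n]
        im.append(cv2.resize(f["color"][t:t+120,l:l+120,::-1],(400,400),interpolation=3))
cv2.imwrite("pics/V2.png",np.hstack(im))
E
```

```text
17.2 [0.54106312 0.26734095 0.29984603] [ 3.14112929e+00  1.54794861e-04 -4.69058742e-01] [-0.18592053  0.69691057 -2.2564988 ] [-0.07646004  0.04259531  0.02733486] tip 0.5308051903195815 0.27253948540682843 0.14784603154084922
wrist rim 987 ((539.8038330078125, 288.4249267578125), (84.16277313232422, 83.54623413085938), 62.913734436035156)
scene rim 193 ((538.9669189453125, 291.1156005859375), (92.88038635253906, 91.90533447265625), 65.68981170654297)
side rim 238 ((538.1589965820312, 291.78338623046875), (93.16329193115234, 84.20138549804688), 63.334007263183594)
```

View pics/V2.png

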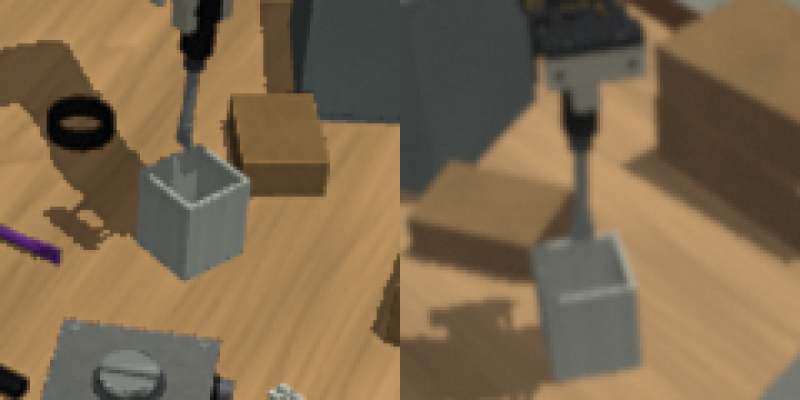

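View pics/Vwrist.png

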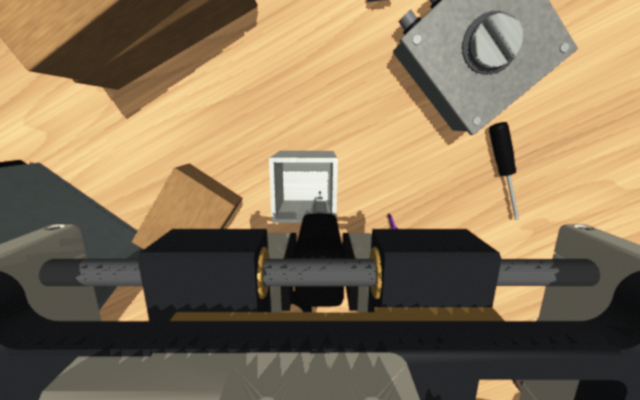

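Run:
```python
from slot import *
for n in("scene","side"):
    f=dict(np.load("f_%s.npz"%n));P=pts(f);z=P[...,2]
    d=np.hypot(P[...,0]-.541,P[...,1]-.267)
    for lo in(.12,.2):
        m=(z>lo)&(z<.45)&(d<.35)
        if m.sum():
            i=np.argsort(d[m])[:1]; print(n,lo,m.sum(),P[m][i],d[m][i],[np.percentile(P[m],q,axis=0).round(2) for q in(5,95)])
```

```text
scene 0.12 4147 [[0.59751411 0.04149282 0.33156838]] [0.23248083] [array([ 0.58, -0.04,  0.14]), array([0.86, 0.6 , 0.43])]
scene 0.2 2581 [[0.59751411 0.04149282 0.33156838]] [0.23248083] [array([ 0.59, -0.04,  0.23]), array([0.74, 0.59, 0.44])]
side 0.12 4801 [[0.58404957 0.04160973 0.31386588]] [0.22946468] [array([ 0.56, -0.04,  0.13]), array([0.86, 0.6 , 0.43])]
side 0.2 2814 [[0.58404957 0.04160973 0.31386588]] [0.22946468] [array([ 0.56, -0.04,  0.22]), array([0.72, 0.6 , 0.44])]
```

Surroundings are clear and the tip is well inside the opening (local offset 0, 19 mm). Lowering.

Request:
apply_moves([
  [-1,0,0,0.012,0],
  [-1,0,0,0.018,0],
  [-1,0,0,0.018,0],
  [-1,0,0,0.018,0],
  [-1,0,0,0.018,0],
  [-1,0,0,0.018,0],
  [-1,0,0,0.018,0],
  [-1,0,0,0.012,0],
  [-1,0,0,0.006,0],
  [-1,0,0,0.002,0],
  [-1,0,0,0,0],
])

```text
t: 18.27
eef_pos: [0.5412, 0.2678, 0.1601]
ee_rot: [3.141, -0.0, -0.47]
force: [0.3, -0.6, -2.0]
width: 0.0266
```

Request:
apply_moves([
  [-1,0,0,0.001,0],
  [-1,0,0,0.001,0],
  [-1,0,0,0,0],
])

```text
t: 18.52
eef_pos: [0.5413, 0.2679, 0.1587]
ee_rot: [-3.141, -0.0, -0.471]
force: [-0.1, 0.2, -2.3]
width: 0.0261
```

Request:
apply_moves([
  [-1,0,0,0.001,0],
  [-1,0,0,0,0],
])

```text
t: 18.68
eef_pos: [0.5412, 0.2679, 0.1574]
ee_rot: [-3.141, -0.0, -0.471]
force: [0.3, 0.1, -1.0]
width: 0.0265
```

Request:
apply_moves([
  [-1,0,0,0.001,0],
  [-1,0,0,0,0],
])

```text
t: 18.85
eef_pos: [0.5418, 0.2681, 0.1571]
ee_rot: [-3.14, -0.001, -0.471]
force: [-0.0, -0.5, 4.0]
width: 0.0262
```

Blade is on the floor. Opening a little to 40 mm, then nudging the driver to lean on the +y wall.

Request:
apply_moves([
  [-0.1,0,0,0,0],
  [-0.1,0,0,0,0],
  [-0.1,0,0,0,0],
  [-0.1,0,0.004,0,0],
  [-0.1,0,0.006,0,0],
  [-0.1,0,0.006,0,0],
  [-0.1,0,0.006,0,0],
  [-0.1,0,0,0,0],
], newtons=10)

```text
t: 19.52
eef_pos: [0.5303, 0.2469, 0.1562]
ee_rot: [3.141, 0.0, -0.472]
force: [-0.1, -0.4, -0.0]
width: 0.0394
```

```bash
python3 st.py
cat > look.py <<'E'
from slot import *
import sys
im=[]
for n in("scene","side"):
    f=eyes.grab_frame(n);save_all(f,"W"+n)
    l,t={"scene":(290,100),"side":(230,60)}[n]
    im.append(cv2.resize(f["color"][t:t+120,l:l+120,::-1],(400,400),interpolation=3))
cv2.imwrite("pics/%s.png"%sys.argv[1],np.hstack(im))
E
python3 look.py W1
```

```text
19.5167 [0.53031606 0.24686161 0.15616593] [ 3.14129820e+00  3.02266434e-04 -4.71802747e-01] [-0.07141477 -0.36848631 -0.0417238 ] [-0.09705103  0.07973153  0.02244234] tip 0.5200724281183857 0.2520882774377768 0.004165926613367121
```

View pics/W1.png

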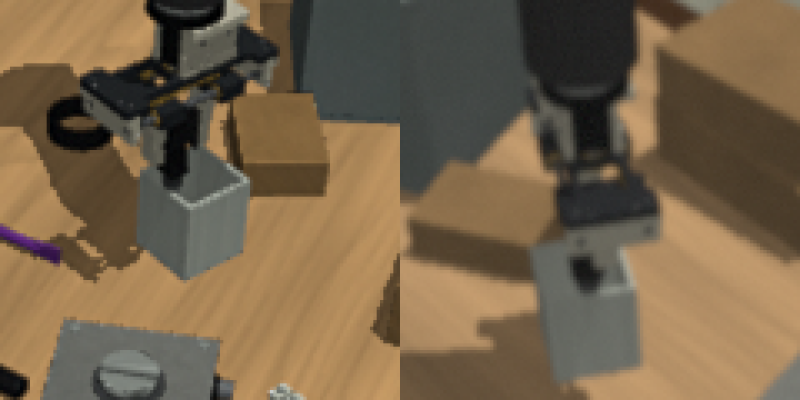

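Request:
apply_moves([
  [-0.1,0,0.004,0,0],
  [-0.1,0,0.003,0,0],
  [-0.1,0,0,0,0],
])

```text
t: 19.87
eef_pos: [0.5277, 0.2416, 0.156]
ee_rot: [-3.142, 0.0, -0.471]
force: [0.8, 0.5, -0.1]
width: 0.0398
```

Request:
apply_moves([
  [0.3,0,0,0,0],
  [1,0,0,0,0],
  [1,0,0,0,0],
  [1,0,0,0,0],
  [1,0,0,0,0],
  [1,0,0,0,0],
])

```text
t: 20.37
eef_pos: [0.5279, 0.2419, 0.156]
ee_rot: [3.141, 0.0, -0.471]
force: [-0.1, 0.2, 0.4]
width: 0.074
```

```bash
python3 st.py; python3 look.py W2
```

```text
20.3667 [0.52788211 0.24190996 0.15600405] [ 3.14149840e+00  5.74574996e-05 -4.71214237e-01] [-0.05945412  0.15934126  0.38650561] [-0.0089281   0.10754688  0.00669877] tip 0.5176354056207687 0.24713059605677584 0.004004049205698856
```

View pics/W2.png

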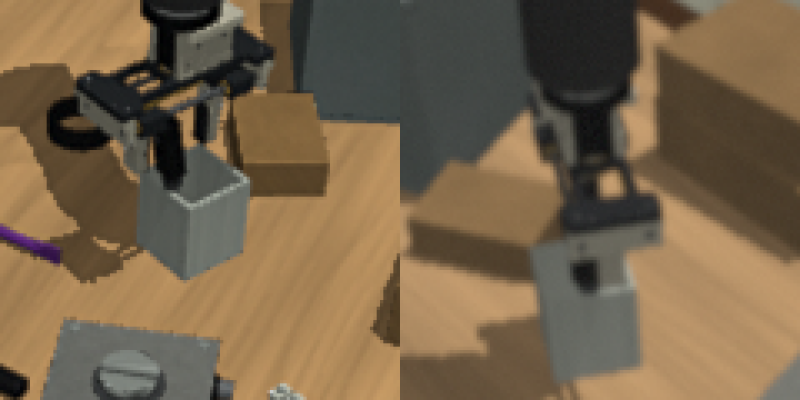

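Request:
apply_moves([
  [1,0,0,0,0],
  [1,0,0,0,0],
  [1,0,0,0,0],
  [1,0,0,-0.008,0],
  [1,0,0,-0.015,0],
  [1,0,0,-0.025,0],
  [1,0,0,-0.03,0],
  [1,0,0,-0.03,0],
  [1,0,0,-0.03,0],
  [1,0,0,-0.02,0],
  [1,0,0,0,0],
  [1,0,0,0,0],
])

```text
t: 21.47
eef_pos: [0.5283, 0.2422, 0.316]
ee_rot: [-3.138, -0.001, -0.471]
force: [0.3, 0.4, -1.1]
width: 0.0873
```

```bash
python3 st.py; python3 look.py W3
python3 - <<'E'
from slot import *
f=eyes.grab_frame("wrist"); save(f,"W3w.png"); save_all(f,"X")
slot(f,"wrist")
for n in("Wscene","Wside","X"):
    f=dict(np.load("f_%s.npz"%n));P=pts(f);z=P[...,2]; d=np.hypot(P[...,0]-.53,P[...,1]-.27)
    m=(d<.1)&(z>.108)&(z<.225)
    Q=P[m]
    if len(Q): print(n,len(Q),[np.round(np.median(Q[(Q[:,2]>a)&(Q[:,2]<=a+.02)],0),3) for a in(.11,.13,.15,.17,.19) if ((Q[:,2]>a)&(Q[:,2]<=a+.02)).sum()])
E
```

```text
21.4667 [0.52825339 0.24218529 0.3160144 ] [-3.13842315e+00 -1.15209926e-03 -4.71205035e-01] [ 0.32517802  0.40049688 -1.06654722] [-0.05663907  0.09920788 -0.01699179] tip 0.5180066357674089 0.247405831283454 0.16401439696396972
wrist top z 0.08160942176139502 1464
wrist 200 yaw 14.898815 perp off mm 2.6571255 floor z [0.07071097 0.07233627]
Wscene 191 [array([0.527, 0.251, 0.123]), array([0.531, 0.25 , 0.138]), array([0.528, 0.247, 0.158]), array([0.525, 0.243, 0.182]), array([0.519, 0.249, 0.193])]
Wside 240 [array([0.517, 0.252, 0.123]), array([0.513, 0.249, 0.14 ]), array([0.513, 0.245, 0.161]), array([0.51 , 0.242, 0.181]), array([0.515, 0.249, 0.194])]
X 1094 [array([0.535, 0.258, 0.127]), array([0.534, 0.255, 0.141]), array([0.532, 0.25 , 0.159]), array([0.526, 0.244, 0.186]), array([0.519, 0.249, 0.192])]
```

View pics/W3.png

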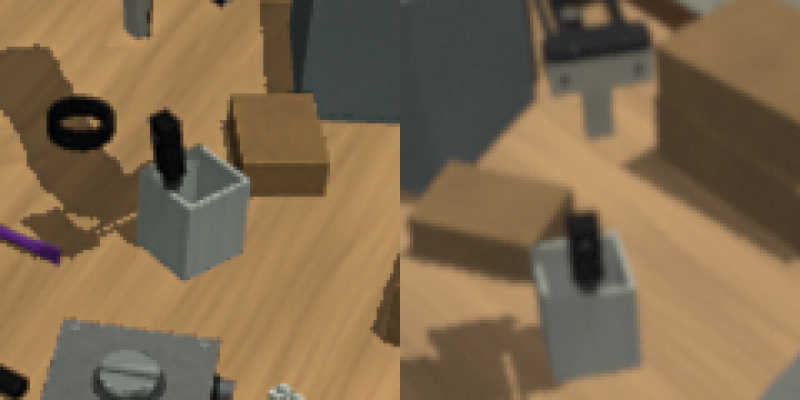

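View pics/W3w.png

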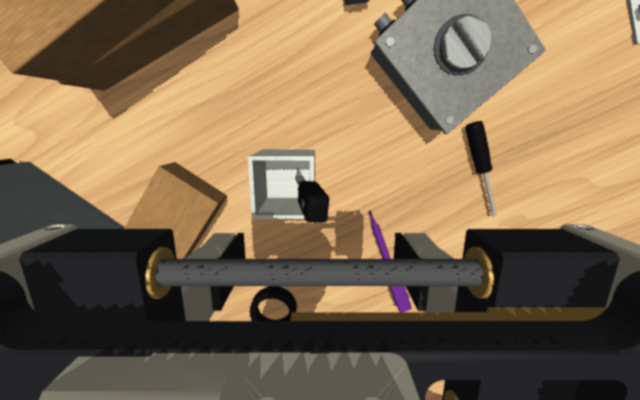

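The driver leans about 10° in the caddy, butt at 192 mm so its tip is on the floor. The fingers are well clear and the slot reads 14.9° against the enclosure's 15.4°. Handing in.

```bash
python3 -c "
from station import job
print(job.job_done())"
```

```text
the job is handed in; nothing more can be done
None
```

I carried out the whole task and handed it in at about 21.6 s of the 59 s allowed; handing in gives no verdict.

- **Pick and hang:** I pinched the black driver on its studs at 50 N, lifted it and eased the grip from 20 N to 5 N in steps. It hung blade-down about 4° past plumb by the depth images, and I gripped it again at 60 N.
- **Lock:** The blade went to the bottom of the slot, with the tip about 10 mm deep by arm position. I turned clockwise until the twisting moment jumped from about 0.11 to 0.53 N m, which I took as the stop. The slot then measured 14.9° against the enclosure's 15.4°. The fingers stayed about 140 mm above the lock.
- **Caddy:** I lowered the driver until the blade touched the floor, leaned it on one wall, opened the fingers and raised them clear.
- **Last checks:** The driver leans about 10°, and its butt is 192 mm above the bench, which puts the tip on the caddy floor. I saw no disturbed bystander in the last pictures, but I did not measure their positions.
- **Disagreements:** Slot angles fitted from the scene and side cameras scattered widely because few pixels showed the slot. I relied on the wrist camera and the moment jump instead. The scene and side cameras also put the caddy centre about 2–4 mm from where the wrist camera did, which was well within its clearance.

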